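# Tighten the noodle machine's loose foot screw

## Robot

A 6-joint arm with a two-finger parallel gripper is mounted at the origin on a cart in front of the work surface, level with it; the furniture and walls round the work are solid. World frame = base frame: x ahead of the robot, y to its left, z up, the work surface at z = 0. Lengths are in mm, angles in degrees, forces in N, time in s.
With the tool pointing down it reaches from about 325 to 900 mm from the base axis. Payload 6.1 kg.
Tool frame: the origin (TCP) lies where the fingers leave the gripper's body, on its centre line; the fingertips stand 73 mm ahead of it and the grasp point (between the pads) lies 54 mm ahead of it; z points along the fingers, y is the line along which they close (so a half turn about z gives the same grasp; the last joint's range is limited). The gripper opens to 85 mm and grips with 20 to 120 N. Pads are 22 mm wide; open, the fingers measure 114 mm over their backs; the gripper's body (76 mm by 85 mm) begins 54 mm behind the grasp point. The pads swing forward as they close: fully open they stand 13 mm farther back than shut.
Start: joints at [63.65, 12.628, 87.462, -0, 79.91, -7.225], TCP at [204.771, 590.496, 303.9] pointing down, gripper open.
Joint ranges: [-170.65, 170.65], [-52.31, 119.04], [5.05, 147.46], [-71.25, 251.25], [11.57, 151.72], [-153.62, 153.62]. Speed limits (degrees/s): [147.25, 147.25, 172.46, 180, 180, 180].

## Interface

Orientations are given as [roll, pitch, yaw] about the fixed x, y, z axes, in that order (R = Rz(yaw) Ry(pitch) Rx(roll)).
In Python, from workcell import env gives the robot as it stands. The module is installed in compiled form; this text tells all that it offers.
- The arm moves only by the tool move_arm, never from a script. Its argument "plan" is a list of rows, each a list of 7 numbers: the turn, a rotation vector about the tool's x, y, z normalised to -1 to 1, where 1 is pi/2 rad, then the shift along the tool's x, y, z normalised to -1 to 1, where 1 is 0.5 m, then the finger opening in mm, from 0 to 85.4. In form: [[wx, wy, wz, dx, dy, dz, gripper], ...]. A call has 1 to 20 rows; each row is the pose to reach, as a shift and turn from the pose commanded when the call began, along the tool's axes at that moment; what a row does not reach only later rows make up. A row lasts 1/10 s, in which the tool goes at most 50 mm and 8.59 degrees, less where a joint would pass 70% of its speed; a pose out of reach is approached as far as the arm can. A call with a number of a shift or a turn outside -1 to 1 is refused whole. A call with a gripper value outside its range is refused whole. The fingers move at their own pace and stop on an object; "force" is the grip in N (left out, the last holds). Time passes only in rows, so rows that repeat a pose let the fingers close. It gives the time, the measured TCP pose, the force, the opening and the grip force at its end, in the units of the state.
- env.get_obs(): the state, without advancing time (a new reading comes with each control period).
- env.grab_frame(name): name is "side" or "top" or "wrist"; returns (picture, depth): 420x560x3 uint8, red, green, blue; 420x560 float32, mm along the optical axis (not along the pixel's ray), 0 where there is no reading.
- env.get_calibration(name): a dict with "fx", "fy", "cx", "cy" (pixels), "rvec" (rotation vector, rad) and "tvec" (3), from world to camera coordinates, as OpenCV has them; the wrist camera has in their place "mount" (4x4, takes a point from camera to tool coordinates, whose origin is the TCP and whose axes are the flange's). Camera axes: x right, y down, z forward; pixel columns grow to the right and rows downward; lengths in mm; the calibration is good to about 2 mm. A picture is of the moment at which its call begins: read the wrist's pose just before it. get_calibration takes no time and is no camera call.
- env.close_job(): hands the job in; it is judged then, once.
The state is a dict: "clock": time; "qpos": joint angles; "qvel": joint speeds; "tau": joint torques, N m; "ee_pos": TCP position; "orientation": TCP orientation; "ft_force": force on the tool from outside, world axes, zero at the start; "torque": the same for the moment, N m; "opening": finger opening in mm; "gripper_force": force on a finger pad.
Only numpy, scipy, OpenCV 4.12 (cv2) and the standard library are available. Lean on these libraries where they do the work, as an engineer would, in place of code of your own. Each camera call takes 0.05 s, during which the arm holds its last target. There are 200 camera calls.

## Task

The noodle machine's front right foot has worked loose: take the big hex key with the red grip from its stand, feel for the screw's hexagon socket down in that foot's slotted hole with it, and turn the screw clockwise, regripping the key as you go, until it comes up tight against its stop. Press and turn gently so that nothing is bruised. Then put the key back upright in its hole in the stand, and leave the other things on the worktop where they are.

Things in the scene. Friction and masses are not known exactly. Their poses are not given: they have to be found in the camera images.
- slot_mouth (a point): Middle of the mouth of the loose foot's slotted hole, in a lug 55 x 43 mm at the machine's front right, 44 mm above the worktop; axes as the machine's. The slot runs along x, 37.5 x 25.5 mm. The screw in it is upright, head 24 mm wide, top face 10 mm below this point, midway across the slot but anywhere up to 5.5 mm either way along it: not measured, to be felt for.
- screw (a joint): Turn (rad) of the loose foot's screw, clockwise from above. Starts at 0 to 1.0; hard stop at 4.4. Takes about 0.05 N m, stays where left; 0.2 to 0.5 N m at the stop is snug, 0.8 bruises it (each degree turned past the stop adds some 0.1 N m). Hexagon socket 15 mm across flats, 19 mm deep (floor 29 mm below slot_mouth); its direction does not follow from this value: any angle, to be felt for.
- noodle_machine: Grey and steel hand-cranked noodle machine, 145 mm high, fixed. Origin on the worktop under its middle, x to its back, y to the crank's side (left), z up. Two feet with lugs reach out in front (-x); the loose one is the right one (-y). Behind it the rollers and end frames begin 85 mm from the slot's middle.
- key_grip (a point): Middle of the key's red square grip, half-way up: 30 x 30 mm, 40 mm high, rounded corners, so that the same grasp is found again every quarter turn. Axes as the key's, x and y square to the grip's sides; lies 118 mm above the tip.
- key_tip (a point): Flat lower end of the key's steel shaft, on its axis. Axes as the key's. The lowest 5.5 mm taper from 14.2 to 7 mm across flats: within 2 mm of the socket's middle the tip drops 2 to 5 mm below the screw's face at any angle, but all the way (19 mm) only when centred and with the hexagons lined up within about 4 degrees.
- hex_key: The loose hex key, a straight steel shaft with a red grip on top, 138 mm high, about 0.4 kg; origin at the tip, z up along the shaft, x square to a side of the grip. The shaft is a hexagon 14.2 mm across flats with two of its corners along +x and -x. Let go, it stands by itself in the socket and in its stand.
- stand_hole (a point): Middle of the mouth of the key's round hole, 16.8 mm wide, 42 mm deep, at the right end (-y) of the fixed key stand (164 x 70 mm, 50 mm high). Two smaller blue-gripped keys are fixed in the stand, 55 and 95 mm from this hole along the stand's +y, their tops under 95 mm high.
- white_dish: White dish, 117 mm wide, 54 mm high, a bystander; origin under its middle.
- label_roll: White label roll, 61 mm wide, 40 mm high, a bystander; origin under its middle.
- order_pad: Blue order pad, 148 x 109 x 14 mm, a bystander; origin under its middle.
- marker: White and green marker, 135 mm long, 17 mm thick, lying flat, a bystander; origin under its middle.

How it is judged:
By the outcome, as a careful person would: the job done as asked, in the order asked, and still so for the second after the job is handed in, with the robot touching nothing.
It also fails if it takes over 72 s, if anything falls off the work surface, if the arm or the gripper's body presses on something with over 40 N, if the wrist force passes 120 N, or if a joint passes its speed limit or range.

## Working session

There is one attempt and no reset: what is moved stays moved. The work goes in short steps, Python scripts to look and compute and a tool call to move; the robot and the scene stay as the last step left them, time stands still between calls to the robot, and variables do not carry over. Pictures are saved under pics/ and viewed, at most 10 in all, crops included, and the job is handed in when it is done.

Besides the shell and the picture viewer there is one more tool, called after "Call:" as name(argument=value, ...), one argument or row to a line, values as JSON. move_arm: Moves the arm, as the interface text tells. Its arguments: {"type":"object","properties":{"plan":{"type":"array"},"force":{"type":"number"}},"required":["plan"]}

```bash
mkdir -p pics; cat > h.py <<'E'
import numpy as np, cv2
from scipy.spatial.transform import Rotation as R
from workcell import env
def pts(name):
    o=env.get_obs(); im,d=env.grab_frame(name); c=env.get_calibration(name)
    v,u=np.mgrid[:420,:560]
    P=np.stack([(u-c['cx'])/c['fx']*d,(v-c['cy'])/c['fy']*d,d],-1)
    if 'mount' in c:
        M=np.array(c['mount']); P=P@M[:3,:3].T+M[:3,3]
        Rt=R.from_euler('xyz',o['orientation'],degrees=True).as_matrix(); P=P@Rt.T+np.array(o['ee_pos'])
    else:
        Rc=cv2.Rodrigues(np.array(c['rvec'],float))[0]; P=(P-np.array(c['tvec']).ravel())@Rc
    P[d==0]=np.nan
    return im,d,P
E
python3 - <<'E'
from h import *
o=env.get_obs(); print(o)
for n in ['top','side']:
    im,d,P=pts(n); np.savez(f'{n}.npz',im=im,P=P)
    cv2.imwrite(f'pics/{n}.png',im[:,:,::-1])
    print(n,env.get_calibration(n))
E
```

```text
{'clock': 0.0, 'qpos': array([ 6.36508614e+01,  1.26759218e+01,  8.75265132e+01, -2.27777587e-04,
        7.99104402e+01, -7.22552443e+00]), 'qvel': array([-0.04473153,  0.11917151, -0.04184128,  0.00865575, -0.02999392,
       -0.00217735]), 'tau': array([-6.87161300e-04, -4.96899819e+01, -3.89392734e+01, -2.47872849e-04,
        1.13803815e-02, -4.67009556e-05]), 'ee_pos': array([204.55399235, 590.08004883, 302.7848402 ]), 'orientation': array([-1.79887993e+02, -1.39745080e-02,  1.60876412e+02]), 'ft_force': array([-0.42204583, -0.33213351,  0.55108571]), 'torque': array([ 0.00372575, -0.01255753,  0.02677393]), 'gripper_force': 0.0, 'opening': 85.53266392281404}
top {'fx': 485.916997728144, 'fy': 485.916997728144, 'cx': 282.576927600599, 'cy': 212.18600666592985, 'rvec': array([ 2.10848696, -2.12159907,  0.21955039]), 'tvec': array([  -2.95626546,  541.5368411 , 1118.62155164])}
side {'fx': 441.53377552521135, 'fy': 441.53377552521135, 'cx': 281.77863080186285, 'cy': 202.48465341977445, 'rvec': array([ 2.22465292, -0.55629525,  0.26874211]), 'tvec': array([-492.88602699,  259.15169725, 1170.82828365])}
```

View pics/top.png

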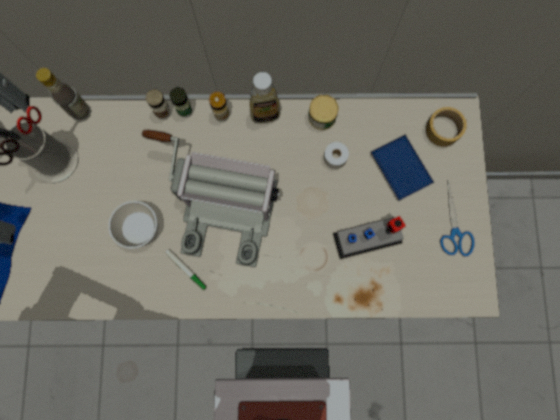

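View pics/side.png

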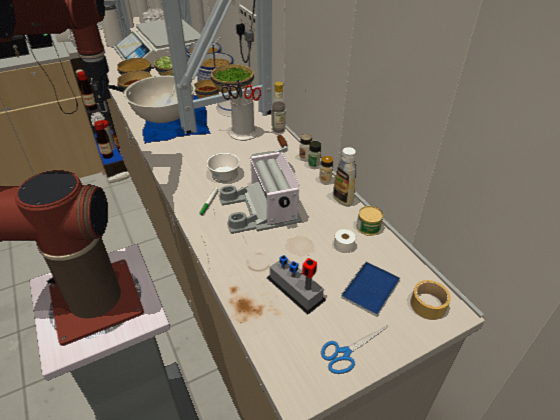

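Top view: loose right lug at about (248,253), the machine's other lug at (192,240), red grip at (397,225), stand at (368,237). Next I'll turn these into positions.

```bash
python3 - <<'E'
from h import *
z=np.load('top.npz'); im,P=z['im'].astype(int),z['P']
zs=np.load('side.npz'); ims,Ps=zs['im'].astype(int),zs['P']
for n,i,p in (('top',im,P),('side',ims,Ps)):
    red=(i[...,0]>120)&(i[...,1]<60)&(i[...,2]<60)&(p[...,2]>60)&(p[...,2]<160)&(p[...,1]<0)&(p[...,0]>300)
    q=p[red]; print(n,len(q),np.nanmedian(q,0),np.nanpercentile(q,[2,98],axis=0).round(1))
    t=q[q[:,2]>np.nanmax(q[:,2])-8]; print(len(t),t.mean(0).round(1), cv2.minAreaRect(t[:,:2].astype(np.float32)))
    # stand top
    m=(abs(p[...,2]-50)<5)&(p[...,1]<-100)&(p[...,1]>-360)&(p[...,0]>350)&(p[...,0]<560); s=p[m]
    print('stand',len(s),cv2.minAreaRect(s[:,:2].astype(np.float32)),np.median(s[:,2]))
    m=(abs(p[...,2]-44)<5)&(p[...,1]<260)&(p[...,1]>30)&(p[...,0]>350)&(p[...,0]<500); s=p[m]
    print('lugs',len(s),np.median(s[:,2]))
    for g in (s[s[:,1]<120],s[s[:,1]>=120]):
        if len(g)>4: print(len(g),g.mean(0),cv2.minAreaRect(g[:,:2].astype(np.float32)))
print('table z',np.nanmedian(P[280:300,300:320,2]),np.nanmedian(P[140:150,380:390],axis=(0,1)))
c=im[130:290,150:420].astype(np.uint8)
cv2.imwrite('pics/c1.png',cv2.resize(c[:,:,::-1],None,fx=2.9,fy=2.9,interpolation=cv2.INTER_CUBIC))
E
```

```text
top 85 [ 492.5873087  -256.87959493  145.19362467] [[ 481.3 -272.7  142.1]
 [ 509.  -244.9  148.6]]
85 [ 494.3 -258.   145.2] ((496.00726318359375, -259.44036865234375), (27.662050247192383, 26.703046798706055), 36.799015045166016)
stand 1072 ((485.12567138671875, -216.73406982421875), (56.39308547973633, 150.50006103515625), 14.06281566619873) 49.64668961588489
lugs 396 42.82913741437746
200 [446.03567925  80.45169012  42.96687947] ((447.15374755859375, 79.9820556640625), (43.185585021972656, 53.334835052490234), 88.132568359375)
196 [473.08139454 217.51751386  42.98219955] ((473.5205078125, 217.93328857421875), (43.80897903442383, 51.522159576416016), 87.85041046142578)
side 97 [ 489.20866925 -265.53254236  144.37408047] [[ 477.7 -277.6  116.5]
 [ 510.2 -248.1  148.4]]
66 [ 493.8 -263.3  145.7] ((495.16888427734375, -261.4417724609375), (27.631032943725586, 26.395893096923828), 30.223350524902344)
stand 773 ((484.8428039550781, -215.33172607421875), (59.080753326416016, 152.71392822265625), 14.169689178466797) 50.52237555834066
lugs 207 43.83192650960103
114 [446.03633294  80.16691891  43.63053425] ((459.7980651855469, 79.63429260253906), (44.701717376708984, 80.99846649169922), 83.43026733398438)
93 [471.93715675 217.0289911   43.62645633] ((473.2418212890625, 220.63978576660156), (47.896026611328125, 51.527313232421875), 86.9701156616211)
table z -0.1569361246090396 [ 729.73316195 -272.24553076    8.06233136]
```

View pics/c1.png

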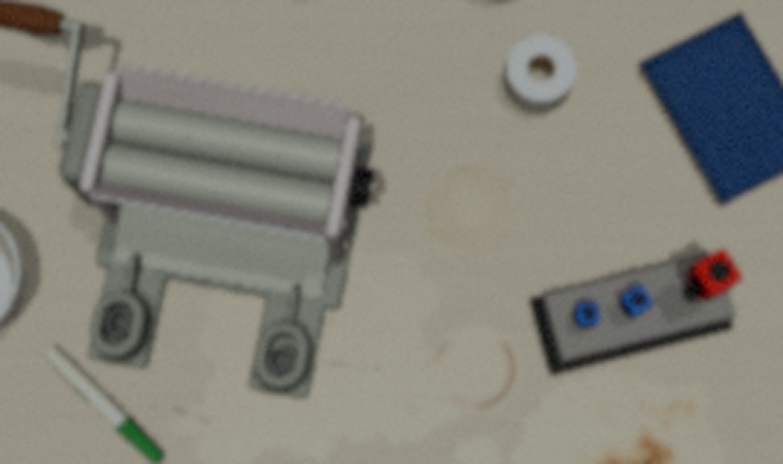

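The zoomed top view shows the right slot at crop (283,352), with its lug axes tilted about 11° clockwise. The red grip is at (715,273), rotated against the stand. Next I'll print the wrist camera mount and set up a helper that turns a target pose into a move row.

```bash
cat >> h.py <<'E'
def row(c,t):
    "c,t: commanded and target (x,y,z,yaw), tool down -> row numbers"
    Rc,Rt=[R.from_euler('xyz',[180,0,p[3]],degrees=True) for p in (c,t)]
    w=(Rc.inv()*Rt).as_rotvec()/(np.pi/2); s=Rc.inv().apply(np.array(t[:3])-np.array(c[:3]))/500
    return np.r_[w,s].round(4)
def st():
    o=env.get_obs(); return o
E
python3 - <<'E'
from h import *
print(np.array(env.get_calibration('wrist')['mount']).round(3)); print(env.get_calibration('wrist'))
c=(204.8,590.5,303.9,160.876); m=(350,160,303.9,90)
print(row(c,m)); print(row(m,(420,-260,303.9,60)))
E
```

```text
[[-1.0000e-03 -9.6300e-01 -2.6900e-01  6.9033e+01]
 [ 1.0000e+00 -1.0000e-03  0.0000e+00 -6.3800e-01]
 [-1.0000e-03 -2.6900e-01  9.6300e-01 -7.0220e+01]
 [ 0.0000e+00  0.0000e+00  0.0000e+00  1.0000e+00]]
{'fx': 298.1055640402912, 'fy': 298.1055640402912, 'cx': 280.9890817071143, 'cy': 211.56649373491433, 'mount': array([[-8.43345028e-04, -9.63276604e-01, -2.68509726e-01,
         6.90333397e+01],
       [ 9.99999380e-01, -1.00758376e-03,  4.73865003e-04,
        -6.37641260e-01],
       [-7.27009111e-04, -2.68509160e-01,  9.63276857e-01,
        -7.02201291e+01],
       [ 0.00000000e+00,  0.00000000e+00,  0.00000000e+00,
         1.00000000e+00]])}
[ 0.     -0.      0.7875 -0.5564 -0.7183 -0.    ]
[ 0.     -0.      0.3333 -0.84    0.14    0.    ]
```

```bash
python3 - <<'E'
from h import *
c=(204.8,590.5,303.9,160.876); m=(340,300,303.9,110)
print(row(c,m)); print(row(m,(447,80,260,79)))
E
```

```text
[ 0.     -0.      0.5653 -0.4458 -0.4603 -0.    ]
[ 0.     -0.      0.3444 -0.4867  0.0506  0.0878]
```

Call:
move_arm(
  plan=[
    [0,0,0.5653,-0.4458,-0.4603,0,85],
    [0,0,0.5653,-0.4458,-0.4603,0,85],
    [0,0,0.5653,-0.4458,-0.4603,0,85],
    [0,0,0.5653,-0.4458,-0.4603,0,85],
    [0,0,0.5653,-0.4458,-0.4603,0,85],
    [0,0,0.5653,-0.4458,-0.4603,0,85],
    [0,0,0.5653,-0.4458,-0.4603,0,85],
    [0,0,0.5653,-0.4458,-0.4603,0,85],
  ],
)

```text
clock: 0.9
ee_pos: [340.8, 297.8, 303.7]
orientation: [-180.0, 0.0, 109.8]
ft_force: [-0.5, -0.1, 0.6]
opening: 85.0
gripper_force: 0.0
```

Call:
move_arm(
  plan=[
    [0,0,0.3444,-0.4867,0.0506,0.0878,85],
    [0,0,0.3444,-0.4867,0.0506,0.0878,85],
    [0,0,0.3444,-0.4867,0.0506,0.0878,85],
    [0,0,0.3444,-0.4867,0.0506,0.0878,85],
    [0,0,0.3444,-0.4867,0.0506,0.0878,85],
    [0,0,0.3444,-0.4867,0.0506,0.0878,85],
    [0,0,0.3444,-0.4867,0.0506,0.0878,85],
    [0,0,0.3444,-0.4867,0.0506,0.0878,85],
  ],
)

```text
clock: 1.7
ee_pos: [446.6, 81.4, 259.9]
orientation: [-180.0, -0.0, 79.1]
ft_force: [0.0, -0.7, -0.0]
opening: 85.0
gripper_force: 0.0
```

```bash
python3 - <<'E'
from h import *
o=env.get_obs(); print(o['clock'],o['ee_pos'],o['orientation'],o['qpos'])
im,d,P=pts('wrist'); np.savez('w1.npz',im=im,P=P)
cv2.imwrite('pics/w1.png',im[:,:,::-1])
m=(abs(P[...,2]-44)<4)&(abs(P[...,0]-446)<50)&(abs(P[...,1]-80)<50); s=P[m]
print(len(s),s.mean(0),cv2.minAreaRect(s[:,:2].astype(np.float32)))
E
```

```text
1.7 [446.6386005   81.37225142 259.9033798 ] [-1.79959338e+02 -3.32492864e-02  7.90829623e+01] [ 3.31738608e-01 -9.34550527e+00  1.14753296e+02  4.20470620e-02
  7.46256081e+01  1.12376050e+01]
1183 [446.00301052  83.67824805  43.67494749] ((445.4877014160156, 82.59943389892578), (43.2584114074707, 53.65914535522461), 80.20977783203125)
```

View pics/w1.png

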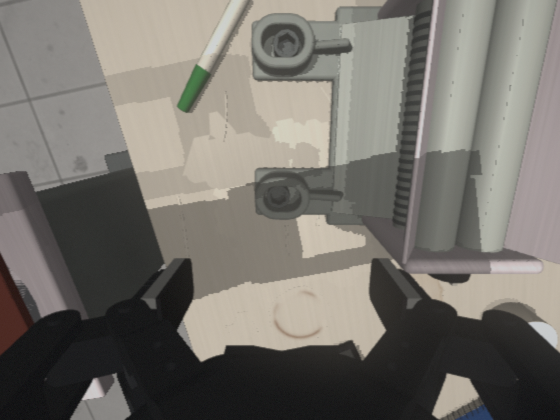

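Wrist view: the loose lug is around (295,195) with a dark screw in its slot at about (280,195). I'll rectify it onto the z=44 and z=34 planes in machine axes.

```bash
cat >> h.py <<'E'
def ortho(im,pos,ori,zp,cen,yaw,half=(40,30),s=9):
    c=env.get_calibration('wrist'); M=np.array(c['mount']); Rt=R.from_euler('xyz',ori,degrees=True).as_matrix()
    a=np.deg2rad(yaw); v,u=np.mgrid[-half[1]:half[1]:1/s,-half[0]:half[0]:1/s]; v=-v
    W=np.stack([cen[0]+u*np.cos(a)-v*np.sin(a),cen[1]+u*np.sin(a)+v*np.cos(a),u*0+zp],-1)
    T=(W-pos)@Rt; C=(T-M[:3,3])@M[:3,:3]
    return cv2.remap(im,(C[...,0]/C[...,2]*c['fx']+c['cx']).astype(np.float32),(C[...,1]/C[...,2]*c['fy']+c['cy']).astype(np.float32),cv2.INTER_CUBIC)
E
python3 - <<'E'
from h import *
z=np.load('w1.npz'); im=z['im']; pos=[446.639,81.372,259.903]; ori=[-179.96,-.033,79.083]
A=[]
for zp in (44,34):
    a=ortho(im,pos,ori,zp,(446,81),-11.15,half=(43,33),s=9)
    a=cv2.convertScaleAbs(a,alpha=2.2)[:,:,::-1].copy()
    for k in range(-40,41,10):
        cv2.line(a,(int((k+43)*9),0),(int((k+43)*9),600),(0,255,255) if k else (0,0,255),1)
        if abs(k)<33: cv2.line(a,(0,int((33-k)*9)),(800,int((33-k)*9)),(0,255,255) if k else (0,0,255),1)
    A.append(a)
cv2.imwrite('pics/o44.png',A[0]); cv2.imwrite('pics/o34.png',A[1])
E
```

```text
(no output)
```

View pics/o44.png

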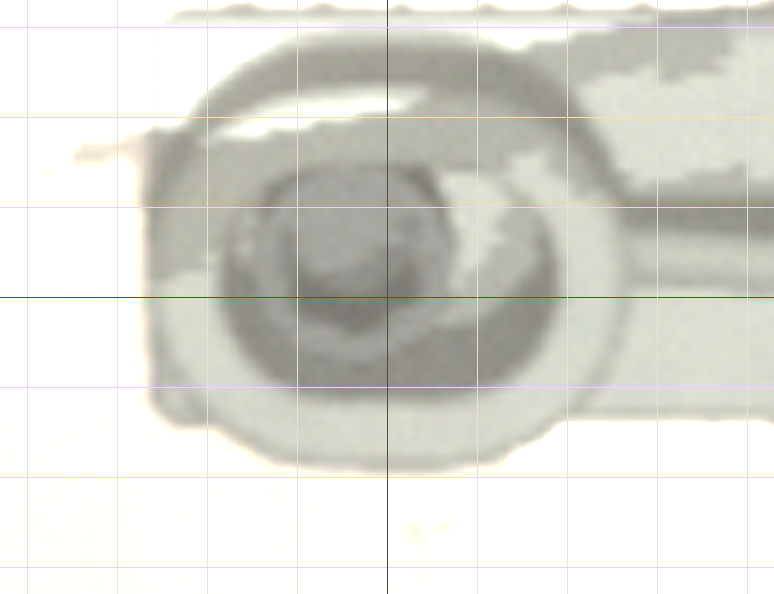

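Rectified at z=44, the slot spans x −18.3..18.9 and y −10.9..15.2 mm about the grid centre. The screw's socket sits left of the middle, around pixel (355,275).

View pics/o34.png

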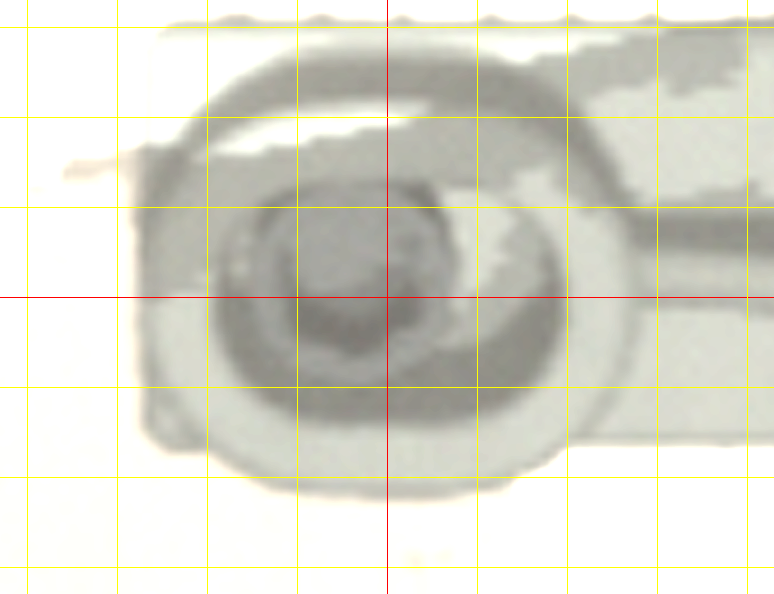

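```bash
python3 - <<'E'
from h import *
c=(447,80,260,79)
print(row(c,(490,-262,300,45)))
E
```

```text
[ 0.     -0.      0.3778 -0.655   0.2149 -0.08  ]
```

Rectified at the screw's face (z=34), the head's disc runs from pixel 245 to 457, so the screw is about 4.3 mm to the front of the slot's middle. Now to the key stand.

Call:
move_arm(
  plan=[
    [0,0,0.3778,-0.655,0.2149,-0.08,85],
    [0,0,0.3778,-0.655,0.2149,-0.08,85],
    [0,0,0.3778,-0.655,0.2149,-0.08,85],
    [0,0,0.3778,-0.655,0.2149,-0.08,85],
    [0,0,0.3778,-0.655,0.2149,-0.08,85],
    [0,0,0.3778,-0.655,0.2149,-0.08,85],
    [0,0,0.3778,-0.655,0.2149,-0.08,85],
    [0,0,0.3778,-0.655,0.2149,-0.08,85],
    [0,0,0.3778,-0.655,0.2149,-0.08,85],
    [0,0,0.3778,-0.655,0.2149,-0.08,85],
  ],
)

```text
clock: 2.75
ee_pos: [490.3, -259.8, 299.7]
orientation: [-179.9, -0.0, 45.1]
ft_force: [1.1, 0.8, -0.1]
opening: 85.2
gripper_force: 0.0
```

```bash
python3 - <<'E'
from h import *
o=env.get_obs(); print(o['clock'],o['ee_pos'],o['orientation'],o['qpos'])
im,d,P=pts('wrist'); np.savez('w2.npz',im=im,P=P,pos=o['ee_pos'],ori=o['orientation'])
i=im.astype(int)
m=(i[...,0]>1.8*i[...,1]+10)&(i[...,0]>1.8*i[...,2]+10)&(abs(P[...,2]-146)<4)&(abs(P[...,0]-494)<60); s=P[m]
print(len(s),s.mean(0),np.median(s,0),cv2.minAreaRect(s[:,:2].astype(np.float32)))
m=(abs(P[...,2]-50)<3)&(abs(P[...,0]-485)<90)&(abs(P[...,1]+216)<110); s=P[m]
print(len(s),np.median(s,0),cv2.minAreaRect(s[:,:2].astype(np.float32)))
a=cv2.convertScaleAbs(ortho(im,o['ee_pos'],o['orientation'],146,(494,-260),0,half=(43,33)),alpha=1.6)[:,:,::-1].copy()
for k in range(-40,41,10):
    cv2.line(a,(int((k+43)*9),0),(int((k+43)*9),600),(0,255,255) if k else (255,0,0),1)
    if abs(k)<33: cv2.line(a,(0,int((33-k)*9)),(800,int((33-k)*9)),(0,255,255) if k else (255,0,0),1)
cv2.imwrite('pics/k146.png',a)
E
```

```text
2.75 [ 490.28465031 -259.83523546  299.72307894] [-1.79939848e+02 -2.27231278e-02  4.51355889e+01] [-3.60806616e+01  3.25998629e+00  9.82910991e+01  3.22898974e-02
  7.85048934e+01  8.77728717e+00]
695 [ 498.36883527 -257.62932878  145.46937205] [ 499.67434506 -256.25147785  145.58216449] ((497.2126770019531, -259.67767333984375), (27.76519012451172, 28.270418167114258), 29.969423294067383)
5332 [ 487.71125788 -205.9908664    50.20585703] ((483.9514465332031, -215.2939910888672), (56.656097412109375, 150.2593536376953), 13.89835262298584)
```

View pics/k146.png

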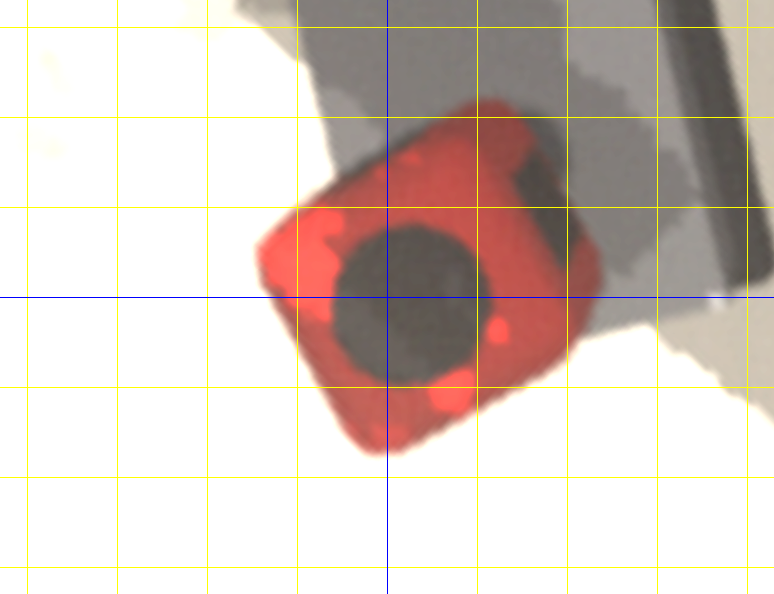

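The red grip sits square at 30° (mod 90), with its top disc at pixel (413,304), i.e. about (497, −260.3).

```bash
python3 - <<'E'
from h import *
c=(490,-262,300,45)
print(row(c,(497,-260.3,300,120)),row(c,(497,-260.3,180,120)))
E
```

```text
[ 0.      0.     -0.8333  0.0123  0.0075  0.    ] [ 0.      0.     -0.8333  0.0123  0.0075  0.24  ]
```

Call:
move_arm(
  plan=[
    [0,0,-0.8333,0.0123,0.0075,0,85],
    [0,0,-0.8333,0.0123,0.0075,0,85],
    [0,0,-0.8333,0.0123,0.0075,0,85],
    [0,0,-0.8333,0.0123,0.0075,0,85],
    [0,0,-0.8333,0.0123,0.0075,0,85],
    [0,0,-0.8333,0.0123,0.0075,0.06,85],
    [0,0,-0.8333,0.0123,0.0075,0.12,85],
    [0,0,-0.8333,0.0123,0.0075,0.16,85],
    [0,0,-0.8333,0.0123,0.0075,0.2,85],
    [0,0,-0.8333,0.0123,0.0075,0.24,85],
    [0,0,-0.8333,0.0123,0.0075,0.24,85],
    [0,0,-0.8333,0.0123,0.0075,0.24,85],
    [0,0,-0.8333,0.0123,0.0075,0.24,85],
  ],
)

```text
clock: 4.1
ee_pos: [497.8, -260.1, 181.6]
orientation: [179.9, 0.1, 120.0]
ft_force: [0.1, 0.2, 0.0]
opening: 85.1
gripper_force: 0.0
```

Call:
move_arm(
  plan=[
    [0,0,0,0,0,0,50],
    [0,0,0,0,0,0,40],
    [0,0,0,0,0,0,35],
    [0,0,0,0,0,0,30],
    [0,0,0,0,0,0,26],
    [0,0,0,0,0,0,26],
    [0,0,0,0,0,0,26],
    [0,0,0,0,0,0,26],
    [0,0,0,0,0,0,26],
  ],
  force=50,
)

```text
clock: 5.0
ee_pos: [497.1, -260.4, 180.3]
orientation: [180.0, 0.0, 120.0]
ft_force: [-1.2, -0.4, 4.3]
opening: 29.2
gripper_force: 49.6
```

```bash
python3 - <<'E'
from h import *
o=env.get_obs(); print({k:np.round(v,2) for k,v in o.items()})
E
```

```text
{'clock': np.float64(5.0), 'qpos': array([-35.7 ,  10.95, 103.4 ,  -0.  ,  65.62, -65.7 ]), 'qvel': array([ 0.03,  0.03,  0.02, -0.04, -0.05,  0.07]), 'tau': array([ 0.000e+00, -4.217e+01, -3.343e+01,  3.000e-02, -2.400e-01,
       -0.000e+00]), 'ee_pos': array([ 497.12, -260.45,  180.35]), 'orientation': array([1.7999e+02, 3.0000e-02, 1.2000e+02]), 'ft_force': array([-1.24, -0.36,  4.27]), 'torque': array([0.08, 0.1 , 0.01]), 'gripper_force': np.float64(49.58), 'opening': np.float64(29.21)}
```

```bash
python3 - <<'E'
from h import *
c=(497,-260.3,280,180)
print(row(c,(442.5,83.8,280,236)),row(c,(442.5,83.8,225,236)))
E
```

```text
[ 0.      0.     -0.6222  0.109   0.6882  0.    ] [ 0.      0.     -0.6222  0.109   0.6882  0.11  ]
```

Call:
move_arm(
  plan=[
    [0,0,0,0,0,-0.02,26],
    [0,0,0,0,0,-0.05,26],
    [0,0,0,0,0,-0.08,26],
    [0,0,0,0,0,-0.12,26],
    [0,0,0,0,0,-0.16,26],
    [0,0,-0.6667,0,0,-0.2,26],
    [0,0,-0.6667,0,0,-0.2,26],
    [0,0,-0.6667,0,0,-0.2,26],
    [0,0,-0.6667,0,0,-0.2,26],
    [0,0,-0.6667,0,0,-0.2,26],
    [0,0,-0.6667,0,0,-0.2,26],
    [0,0,-0.6667,0,0,-0.2,26],
    [0,0,-0.6667,0,0,-0.2,26],
  ],
)

```text
clock: 6.3
ee_pos: [496.5, -260.0, 280.8]
orientation: [180.0, -0.0, -179.9]
ft_force: [-0.1, 0.3, -4.0]
opening: 29.1
gripper_force: 50.4
```

Call:
move_arm(
  plan=[
    [0,0,-0.6222,0.109,0.6882,0,26],
    [0,0,-0.6222,0.109,0.6882,0,26],
    [0,0,-0.6222,0.109,0.6882,0,26],
    [0,0,-0.6222,0.109,0.6882,0,26],
    [0,0,-0.6222,0.109,0.6882,0,26],
    [0,0,-0.6222,0.109,0.6882,0,26],
    [0,0,-0.6222,0.109,0.6882,0,26],
    [0,0,-0.6222,0.109,0.6882,0,26],
    [0,0,-0.6222,0.109,0.6882,0,26],
    [0,0,-0.6222,0.109,0.6882,0.06,26],
    [0,0,-0.6222,0.109,0.6882,0.11,26],
    [0,0,-0.6222,0.109,0.6882,0.11,26],
    [0,0,-0.6222,0.109,0.6882,0.11,26],
    [0,0,-0.6222,0.109,0.6882,0.11,26],
  ],
)

```text
clock: 7.7
ee_pos: [443.6, 83.1, 226.7]
orientation: [-179.9, 0.1, -124.1]
ft_force: [-0.4, 0.2, -3.7]
opening: 29.5
gripper_force: 52.7
```

```bash
python3 - <<'E'
from h import *
o=env.get_obs(); print({k:np.round(v,2) for k,v in o.items()})
im,d,P=pts('wrist'); np.savez('w3.npz',im=im,P=P,pos=o['ee_pos'],ori=o['orientation']); 
cs=cv2.convertScaleAbs(im[:,:,::-1],alpha=1.8)
ims,_,_=pts('side'); cv2.imwrite('pics/w3.png',cs); cv2.imwrite('pics/s3.png',cv2.resize(ims[150:260,200:330,::-1],None,fx=5,fy=5,interpolation=cv2.INTER_CUBIC))
E
```

```text
{'clock': np.float64(7.7), 'qpos': array([ 5.8000e-01, -7.7700e+00,  1.1712e+02, -1.0000e-02,  7.0510e+01,
       -1.4528e+02]), 'qvel': array([ 0.45, -0.33, -0.3 ,  0.1 , -0.21, -0.28]), 'tau': array([-4.000e-02, -3.114e+01, -3.781e+01, -1.000e-02,  7.000e-02,
        1.000e-02]), 'ee_pos': array([443.59,  83.09, 226.75]), 'orientation': array([-1.7988e+02,  8.0000e-02, -1.2413e+02]), 'ft_force': array([-0.42,  0.24, -3.72]), 'torque': array([ 0.02, -0.03,  0.  ]), 'gripper_force': np.float64(52.72), 'opening': np.float64(29.48)}
```

View pics/w3.png

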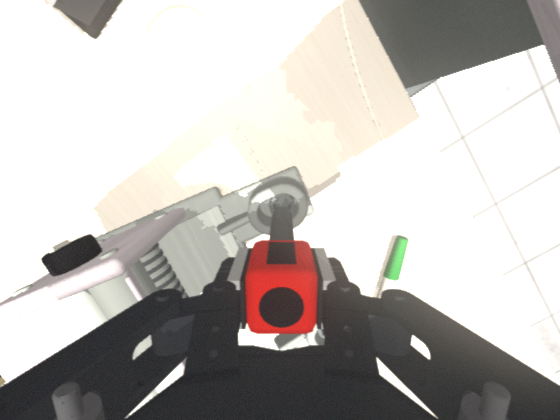

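Wrist view: the key is held upright between the pads (grip at (281,290)), its tip pointing into the slot at about (282,205). Lowering now.

Call:
move_arm(
  plan=[
    [0,0,0,0,0,0.015,26],
    [0,0,0,0,0,0.03,26],
    [0,0,0,0,0,0.034,26],
    [0,0,0,0,0,0.034,26],
    [0,0,0,0,0,0.034,26],
  ],
)

```text
clock: 8.3
ee_pos: [442.4, 83.9, 207.9]
orientation: [180.0, -0.0, -124.0]
ft_force: [0.4, 0.1, -4.1]
opening: 29.5
gripper_force: 52.7
```

Call:
move_arm(
  plan=[
    [0,0,0,0,0,0.003,26],
    [0,0,0,0,0,0.006,26],
    [0,0,0,0,0,0.006,26],
  ],
)

```text
clock: 8.6
ee_pos: [442.4, 83.8, 204.8]
orientation: [180.0, -0.0, -124.0]
ft_force: [0.2, 0.5, -4.5]
opening: 29.3
gripper_force: 52.7
```

Call:
move_arm(
  plan=[
    [0,0,0,0,0,0.002,26],
    [0,0,0,0,0,0.004,26],
    [0,0,0,0,0,0.004,26],
  ],
)

```text
clock: 8.9
ee_pos: [442.5, 83.8, 203.0]
orientation: [-180.0, 0.0, -124.0]
ft_force: [0.4, 0.4, -4.1]
opening: 29.3
gripper_force: 52.8
```

Call:
move_arm(
  plan=[
    [0,0,0,0,0,0.002,26],
    [0,0,0,0,0,0.003,26],
    [0,0,0,0,0,0.003,26],
  ],
)

```text
clock: 9.2
ee_pos: [442.7, 83.7, 201.6]
orientation: [-180.0, 0.0, -124.0]
ft_force: [1.4, -1.1, -3.6]
opening: 29.4
gripper_force: 52.8
```

Call:
move_arm(
  plan=[
    [0,0,0,0,0,0.002,26],
    [0,0,0,0,0,0.003,26],
    [0,0,0,0,0,0.003,26],
  ],
)

```text
clock: 9.5
ee_pos: [442.8, 83.6, 200.1]
orientation: [-179.9, 0.0, -124.0]
ft_force: [2.2, -2.1, -3.2]
opening: 29.8
gripper_force: 52.8
```

Call:
move_arm(
  plan=[
    [0,0,0,0.0003,-0.0017,0,26],
    [0,0,0,0.0003,-0.0017,0.002,26],
    [0,0,0,0.0003,-0.0017,0.003,26],
    [0,0,0,0.0003,-0.0017,0.003,26],
  ],
)

```text
clock: 9.9
ee_pos: [443.0, 83.2, 198.3]
orientation: [180.0, -0.0, -124.0]
ft_force: [0.8, -1.4, -3.8]
opening: 29.2
gripper_force: 52.8
```

Call:
move_arm(
  plan=[
    [0,0,0,0,-0.0007,0.002,26],
    [0,0,0,0,-0.0007,0.004,26],
    [0,0,0,0,-0.0007,0.006,26],
    [0,0,0,0,-0.0007,0.006,26],
  ],
)

```text
clock: 10.3
ee_pos: [443.2, 83.1, 195.2]
orientation: [180.0, -0.0, -124.0]
ft_force: [0.1, 0.1, -4.8]
opening: 29.4
gripper_force: 52.8
```

```bash
python3 - <<'E'
from h import *
o=env.get_obs(); print({k:np.round(v,2) for k,v in o.items()})
E
```

```text
{'clock': np.float64(10.3), 'qpos': array([ 5.7000e-01, -5.3500e+00,  1.1861e+02,  1.0000e-02,  6.6770e+01,
       -1.4543e+02]), 'qvel': array([-0.02,  0.  , -0.07, -0.08,  0.14, -0.09]), 'tau': array([  0.26, -32.69, -37.14,   0.18,   0.27,  -0.  ]), 'ee_pos': array([443.18,  83.07, 195.19]), 'orientation': array([ 1.7997e+02, -1.0000e-02, -1.2400e+02]), 'ft_force': array([ 0.13,  0.12, -4.77]), 'torque': array([-0.07, -0.16, -0.04]), 'gripper_force': np.float64(52.77), 'opening': np.float64(29.43)}
```

Call:
move_arm(
  plan=[
    [0,0,0,0,0,0.003,26],
    [0,0,0,0,0,0.006,26],
    [0,0,0,0,0,0.009,26],
    [0,0,0,0,0,0.012,26],
    [0,0,0,0,0,0.013,26],
    [0,0,0,0,0,0.013,26],
  ],
)

```text
clock: 10.9
ee_pos: [443.2, 83.0, 188.8]
orientation: [180.0, -0.0, -124.0]
ft_force: [-0.2, -1.1, -3.5]
opening: 29.5
gripper_force: 52.7
```

```bash
python3 - <<'E'
from h import *
o=env.get_obs(); print({k:np.round(v,2) for k,v in o.items()})
E
```

```text
{'clock': np.float64(10.9), 'qpos': array([   0.57,   -4.83,  118.88,    0.  ,   65.97, -145.43]), 'qvel': array([ 0.03, -0.05, -0.24, -0.05,  0.09, -0.11]), 'tau': array([  0.07, -32.87, -37.12,   0.06,  -0.  ,  -0.  ]), 'ee_pos': array([443.24,  83.04, 188.83]), 'orientation': array([ 1.7998e+02, -1.0000e-02, -1.2400e+02]), 'ft_force': array([-0.23, -1.06, -3.52]), 'torque': array([ 0.  , -0.  ,  0.03]), 'gripper_force': np.float64(52.7), 'opening': np.float64(29.45)}
```

Call:
move_arm(
  plan=[
    [0,0,0.04,0,0,0,26],
    [0,0,0.1,0,0,0,26],
    [0,0,0.17,0,0,0,26],
    [0,0,0.24,0,0,0,26],
    [0,0,0.31,0,0,0,26],
    [0,0,0.33,0,0,0,26],
    [0,0,0.3333,0,0,0,26],
    [0,0,0.3333,0,0,0,26],
  ],
)

```text
clock: 11.7
ee_pos: [443.3, 82.9, 189.0]
orientation: [-180.0, -0.0, -153.9]
ft_force: [0.2, -0.1, -3.9]
opening: 29.3
gripper_force: 52.6
```

```bash
python3 - <<'E'
from h import *
o=env.get_obs(); print({k:np.round(v,2) for k,v in o.items()})
E
```

```text
{'clock': np.float64(11.7), 'qpos': array([ 5.7000e-01, -4.8400e+00,  1.1887e+02, -2.0000e-02,  6.5970e+01,
       -1.1548e+02]), 'qvel': array([-0.03, -0.04, -0.04,  0.15, -0.02, -0.26]), 'tau': array([  0.39, -33.  , -37.23,   0.38,   0.04,   0.13]), 'ee_pos': array([443.35,  82.92, 188.99]), 'orientation': array([-1.7999e+02, -1.0000e-02, -1.5395e+02]), 'ft_force': array([ 0.16, -0.14, -3.88]), 'torque': array([-0.28, -0.03,  0.07]), 'gripper_force': np.float64(52.62), 'opening': np.float64(29.34)}
```

Call:
move_arm(
  plan=[
    [0,0,0.06,0,0,0,26],
    [0,0,0.13,0,0,0,26],
    [0,0,0.2,0,0,0,26],
    [0,0,0.27,0,0,0,26],
    [0,0,0.34,0,0,0,26],
    [0,0,0.41,0,0,0,26],
    [0,0,0.48,0,0,0,26],
    [0,0,0.55,0,0,0,26],
    [0,0,0.62,0,0,0,26],
    [0,0,0.69,0,0,0,26],
    [0,0,0.76,0,0,0,26],
    [0,0,0.83,0,0,0,26],
    [0,0,0.9,0,0,0,26],
    [0,0,0.97,0,0,0,26],
    [0,0,1,0,0,0,26],
    [0,0,1,0,0,0,26],
  ],
)

```text
clock: 13.3
ee_pos: [443.3, 83.2, 189.0]
orientation: [180.0, -0.0, 116.0]
ft_force: [0.3, 1.2, -4.3]
opening: 29.2
gripper_force: 52.7
```

Call:
move_arm(
  plan=[
    [0,0,0.06,0,0,0,26],
    [0,0,0.13,0,0,0,26],
    [0,0,0.2,0,0,0,26],
    [0,0,0.27,0,0,0,26],
    [0,0,0.34,0,0,0,26],
    [0,0,0.41,0,0,0,26],
    [0,0,0.48,0,0,0,26],
    [0,0,0.55,0,0,0,26],
    [0,0,0.62,0,0,0,26],
    [0,0,0.6667,0,0,0,26],
    [0,0,0.6667,0,0,0,26],
    [0,0,0.6667,0,0,0,26],
  ],
)

```text
clock: 14.5
ee_pos: [443.4, 83.3, 189.0]
orientation: [-180.0, -0.0, 56.2]
ft_force: [0.8, 1.2, -3.8]
opening: 29.4
gripper_force: 52.7
```

```bash
python3 - <<'E'
from h import *
o=env.get_obs(); print({k:np.round(v,2) for k,v in o.items()})
E
```

```text
{'clock': np.float64(14.5), 'qpos': array([ 5.8000e-01, -4.8400e+00,  1.1887e+02,  4.0000e-02,  6.5960e+01,
        3.4390e+01]), 'qvel': array([-0.02, -0.  , -0.03, -0.05,  0.  ,  0.27]), 'tau': array([ -0.88, -33.05, -37.16,  -0.77,   0.17,   0.09]), 'ee_pos': array([443.4 ,  83.28, 189.02]), 'orientation': array([-1.7998e+02, -4.0000e-02,  5.6170e+01]), 'ft_force': array([ 0.79,  1.22, -3.8 ]), 'torque': array([ 0.59, -0.11, -0.  ]), 'gripper_force': np.float64(52.68), 'opening': np.float64(29.44)}
```

Call:
move_arm(
  plan=[
    [0,0,0.04,0,0,0,26],
    [0,0,0.08,0,0,0,26],
    [0,0,0.12,0,0,0,26],
    [0,0,0.12,0,0,0,26],
  ],
)

```text
clock: 14.9
ee_pos: [443.4, 83.3, 189.0]
orientation: [-180.0, -0.0, 45.3]
ft_force: [-0.5, 2.4, -4.7]
opening: 29.3
gripper_force: 52.6
```

```bash
cat > q.py <<'E'
from h import *
t=[];q=[]
o=env.get_obs(); print(o['clock'],'tz',o['torque'].round(3),'J6',o['tau'][5].round(3),o['qpos'][5].round(2),'yaw',o['orientation'][2].round(2),'F',o['ft_force'].round(1))
E
python3 q.py
```

```text
14.9 tz [ 0.598 -0.142  0.048] J6 0.672 45.28 yaw 45.29 F [-0.5  2.4 -4.7]
```

Call:
move_arm(
  plan=[
    [0,0,0.03,0,0,0,26],
    [0,0,0.06,0,0,0,26],
    [0,0,0.06,0,0,0,26],
  ],
)

```text
clock: 15.2
ee_pos: [443.4, 83.2, 189.0]
orientation: [-180.0, -0.0, 39.9]
ft_force: [0.7, 2.9, -5.1]
opening: 29.2
gripper_force: 52.6
```

```bash
python3 q.py
```

```text
15.2 tz [ 0.721 -0.157  0.037] J6 0.512 50.63 yaw 39.93 F [ 0.7  2.9 -5.1]
```

Call:
move_arm(
  plan=[
    [0,0,0.03,0,0,0,26],
    [0,0,0.055,0,0,0,26],
    [0,0,0.06,0,0,0,26],
    [0,0,0.06,0,0,0,26],
  ],
)

```text
clock: 15.6
ee_pos: [443.4, 83.2, 189.0]
orientation: [-180.0, -0.0, 34.5]
ft_force: [0.8, 3.1, -5.7]
opening: 29.1
gripper_force: 52.6
```

```bash
python3 q.py
```

```text
15.6 tz [ 0.879 -0.171  0.119] J6 0.137 56.03 yaw 34.54 F [ 0.8  3.1 -5.7]
```

Call:
move_arm(
  plan=[
    [0,0,0.02,0.0003,-0.0005,0,26],
    [0,0,0.04,0.0003,-0.0005,0,26],
    [0,0,0.04,0.0003,-0.0005,0,26],
    [0,0,0.04,0.0003,-0.0005,0,26],
  ],
)

```text
clock: 16.0
ee_pos: [443.5, 83.3, 189.1]
orientation: [180.0, -0.0, 30.9]
ft_force: [0.8, 2.4, -5.2]
opening: 29.4
gripper_force: 52.5
```

```bash
python3 q.py
```

```text
16.0 tz [ 0.746 -0.313  0.048] J6 0.056 59.7 yaw 30.91 F [ 0.8  2.4 -5.2]
```

Call:
move_arm(
  plan=[
    [0,0,0.03,0,0,0,26],
    [0,0,0.055,0,0,0,26],
    [0,0,0.06,0,0,0,26],
    [0,0,0.06,0,0,0,26],
  ],
)

```text
clock: 16.4
ee_pos: [443.4, 83.2, 189.0]
orientation: [180.0, 0.0, 25.5]
ft_force: [1.6, 3.4, -4.6]
opening: 29.2
gripper_force: 52.7
```

```bash
python3 q.py
```

```text
16.4 tz [ 0.564 -0.231  0.324] J6 0.443 65.11 yaw 25.5 F [ 1.6  3.4 -4.6]
```

Call:
move_arm(
  plan=[
    [0,0,0,0,0,0,26],
    [0,0,0,0,0,0,26],
  ],
)

```text
clock: 16.6
ee_pos: [443.4, 83.3, 189.0]
orientation: [180.0, -0.0, 25.5]
ft_force: [1.3, 1.3, -5.2]
opening: 29.3
gripper_force: 52.7
```

```bash
python3 q.py
```

```text
16.6 tz [ 0.516 -0.253  0.358] J6 0.334 65.16 yaw 25.45 F [ 1.3  1.3 -5.2]
```

Call:
move_arm(
  plan=[
    [0,0,0.005,0,0,0,26],
    [0,0,0.005,0,0,0,26],
  ],
)

```text
clock: 16.8
ee_pos: [443.4, 83.2, 189.0]
orientation: [180.0, 0.0, 24.9]
ft_force: [0.8, 1.8, -4.8]
opening: 29.6
gripper_force: 52.7
```

```bash
python3 q.py
```

```text
16.8 tz [ 0.514 -0.29   0.396] J6 0.457 65.66 yaw 24.95 F [ 0.8  1.8 -4.8]
```

Snug at about 0.4 N m with the expected slope. Now I'll back off the wind-up within the play and lift out.

Call:
move_arm(
  plan=[
    [0,0,-0.0222,0,0,0,26],
    [0,0,-0.0444,0,0,0,26],
    [0,0,-0.0444,0,0,0,26],
  ],
)

```text
clock: 17.1
ee_pos: [443.4, 83.2, 189.0]
orientation: [180.0, -0.0, 28.9]
ft_force: [1.9, 1.6, -3.9]
opening: 29.2
gripper_force: 52.6
```

```bash
python3 q.py; python3 - <<'E'
from h import *
c=(443.4,83.3,289,38)
print(row(c,(497,-260.3,289,120)),row(c,(497,-260.3,230,120)))
E
```

```text
17.1 tz [ 0.451 -0.208  0.045] J6 -0.311 61.66 yaw 28.94 F [ 1.9  1.6 -3.9]
[ 0.      0.     -0.9111 -0.3386  0.6075  0.    ] [ 0.      0.     -0.9111 -0.3386  0.6075  0.118 ]
```

Call:
move_arm(
  plan=[
    [0,0,0,0,0,-0.006,26],
    [0,0,0,0,0,-0.012,26],
    [0,0,0,0,0,-0.018,26],
  ],
)

```text
clock: 17.4
ee_pos: [443.3, 83.3, 198.3]
orientation: [-180.0, 0.0, 28.9]
ft_force: [0.5, 1.2, -5.3]
opening: 29.4
gripper_force: 52.5
```

```bash
python3 q.py
```

```text
17.4 tz [ 0.358 -0.277  0.008] J6 0.026 61.69 yaw 28.91 F [ 0.5  1.2 -5.3]
```

Call:
move_arm(
  plan=[
    [0,0,0,0,0,-0.02,26],
    [0,0,0,0,0,-0.06,26],
    [0,0,0,0,0,-0.1,26],
    [0,0,-0.05,0,0,-0.15,26],
    [0,0,-0.1,0,0,-0.182,26],
    [0,0,-0.1,0,0,-0.182,26],
    [0,0,-0.1,0,0,-0.182,26],
  ],
)

```text
clock: 18.1
ee_pos: [443.2, 83.1, 289.2]
orientation: [180.0, 0.0, 37.8]
ft_force: [-1.0, -1.0, -4.2]
opening: 29.4
gripper_force: 52.9
```

Call:
move_arm(
  plan=[
    [0,0,-0.9111,-0.3386,0.6075,0,26],
    [0,0,-0.9111,-0.3386,0.6075,0,26],
    [0,0,-0.9111,-0.3386,0.6075,0,26],
    [0,0,-0.9111,-0.3386,0.6075,0,26],
    [0,0,-0.9111,-0.3386,0.6075,0,26],
    [0,0,-0.9111,-0.3386,0.6075,0,26],
    [0,0,-0.9111,-0.3386,0.6075,0,26],
    [0,0,-0.9111,-0.3386,0.6075,0,26],
    [0,0,-0.9111,-0.3386,0.6075,0,26],
    [0,0,-0.9111,-0.3386,0.6075,0,26],
    [0,0,-0.9111,-0.3386,0.6075,0,26],
    [0,0,-0.9111,-0.3386,0.6075,0.05,26],
    [0,0,-0.9111,-0.3386,0.6075,0.1,26],
    [0,0,-0.9111,-0.3386,0.6075,0.118,26],
    [0,0,-0.9111,-0.3386,0.6075,0.118,26],
    [0,0,-0.9111,-0.3386,0.6075,0.118,26],
  ],
)

```text
clock: 19.7
ee_pos: [496.7, -260.4, 230.2]
orientation: [-180.0, -0.0, 119.9]
ft_force: [0.0, -0.1, -4.4]
opening: 29.6
gripper_force: 53.0
```

```bash
python3 q.py
```

```text
19.7 tz [ 0.01  -0.039  0.025] J6 0.011 -65.63 yaw 119.91 F [ 0.  -0.1 -4.4]
```

Call:
move_arm(
  plan=[
    [0,0,0,0,0,0.008,26],
    [0,0,0,0,0,0.014,26],
    [0,0,0,0,0,0.02,26],
    [0,0,0,0,0,0.024,26],
    [0,0,0,0,0,0.024,26],
  ],
)

```text
clock: 20.2
ee_pos: [496.5, -260.1, 217.8]
orientation: [-180.0, -0.0, 119.9]
ft_force: [0.3, 0.9, -4.4]
opening: 29.4
gripper_force: 53.3
```

Call:
move_arm(
  plan=[
    [0,0,0,0,0,0.004,26],
    [0,0,0,0,0,0.008,26],
    [0,0,0,0,0,0.008,26],
  ],
)

```text
clock: 20.5
ee_pos: [496.4, -259.8, 213.4]
orientation: [180.0, -0.1, 119.9]
ft_force: [-1.3, 2.1, -3.3]
opening: 29.0
gripper_force: 53.2
```

Call:
move_arm(
  plan=[
    [0,0,0,0.0015,-0.0005,0,26],
    [0,0,0,0.0015,-0.0005,0.004,26],
    [0,0,0,0.0015,-0.0005,0.008,26],
    [0,0,0,0.0015,-0.0005,0.008,26],
  ],
)

```text
clock: 20.9
ee_pos: [496.0, -259.6, 209.7]
orientation: [180.0, -0.0, 119.9]
ft_force: [0.5, 3.0, -4.6]
opening: 29.2
gripper_force: 53.1
```

Call:
move_arm(
  plan=[
    [0,0,0,0,0,0.005,26],
    [0,0,0,0,0,0.01,26],
    [0,0,0,0,0,0.016,26],
    [0,0,0,0,0,0.016,26],
  ],
)

```text
clock: 21.3
ee_pos: [496.0, -259.6, 201.3]
orientation: [180.0, -0.0, 119.9]
ft_force: [0.9, 3.1, -5.4]
opening: 29.6
gripper_force: 53.0
```

```bash
python3 q.py
```

```text
21.3 tz [ 0.884 -0.253 -0.   ] J6 0.006 -65.66 yaw 119.94 F [ 0.9  3.1 -5.4]
```

Call:
move_arm(
  plan=[
    [0,0,0,0.0006,0.0004,0.006,26],
    [0,0,0,0.0006,0.0004,0.014,26],
    [0,0,0,0.0006,0.0004,0.022,26],
    [0,0,0,0.0006,0.0004,0.03,26],
    [0,0,0,0.0006,0.0004,0.037,26],
    [0,0,0,0.0006,0.0004,0.041,26],
    [0,0,0,0.0006,0.0004,0.041,26],
  ],
)

```text
clock: 22.0
ee_pos: [495.9, -259.4, 180.9]
orientation: [-180.0, -0.0, 119.9]
ft_force: [0.0, 2.9, -5.3]
opening: 29.4
gripper_force: 53.0
```

```bash
python3 q.py
```

```text
22.0 tz [ 0.656 -0.252 -0.007] J6 0.005 -65.63 yaw 119.94 F [ 0.   2.9 -5.3]
```

Call:
move_arm(
  plan=[
    [0,0,0,0,0,0.002,26],
    [0,0,0,0,0,0.002,26],
    [0,0,0,0,0,0.002,36],
    [0,0,0,0,0,0.002,50],
    [0,0,0,0,0,0.002,70],
    [0,0,0,0,0,0.002,85],
    [0,0,0,0,0,0.002,85],
    [0,0,0,0,0,0.002,85],
    [0,0,0,0,0,0.002,85],
    [0,0,0,0,0,0.002,85],
  ],
)

```text
clock: 23.0
ee_pos: [496.0, -259.5, 180.5]
orientation: [-180.0, 0.0, 119.9]
ft_force: [0.6, -0.4, -0.3]
opening: 84.9
gripper_force: 0.0
```

Call:
move_arm(
  plan=[
    [0,0,0,0,0,-0.02,85],
    [0,0,0,0,0,-0.08,85],
    [0,0,0,0,0,-0.16,85],
    [0,0,0,0,0,-0.24,85],
    [0,0,0,-0.1,0,-0.3,85],
    [0,0,0,-0.1,0,-0.3,85],
    [0,0,0,-0.1,0,-0.3,85],
    [0,0,0,-0.1,0,-0.3,85],
  ],
)

```text
clock: 23.8
ee_pos: [520.4, -302.1, 329.4]
orientation: [-180.0, -0.1, 119.9]
ft_force: [0.2, 0.2, -0.4]
opening: 84.9
gripper_force: 0.0
```

```bash
python3 q.py; python3 - <<'E'
from h import *
im,d,P=pts('side'); i=im.astype(int)
r=(i[...,0]>120)&(i[...,1]<60)&(i[...,2]<60)&(P[...,2]>60)&(P[...,2]<160)&(P[...,1]<0)&(P[...,0]>300)
print(r.sum(),np.nanmedian(P[r],0),np.nanpercentile(P[r],[2,98],axis=0))
cv2.imwrite('pics/end.png',im[:,:,::-1])
E
```

```text
23.8 tz [ 0.029 -0.045 -0.015] J6 -0.006 -67.58 yaw 119.93 F [ 0.2  0.2 -0.4]
89 [ 488.18574299 -267.81519906  142.81040469] [[ 477.23867881 -275.50714899  113.50833625]
 [ 508.57740027 -249.6598943   150.10619325]]
```

View pics/end.png

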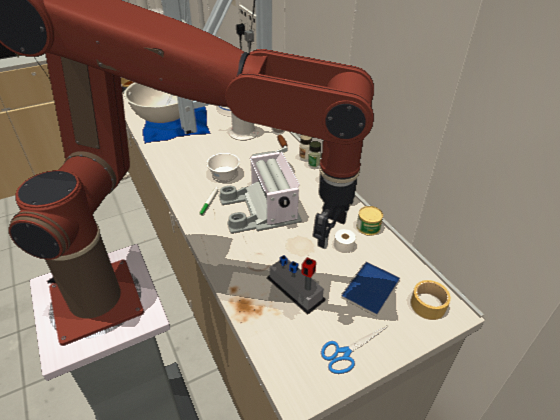

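The end view shows the red key upright in its hole at (310,268), at its original height, with the bystanders unmoved.

```bash
python3 -c "
from h import *
print(env.close_job())"
```

```text
the job is handed in; nothing more can be done
None
```

I turned the foot screw clockwise to its stop (about 0.4 N m, within snug) in one grip, so no regripping was needed. The key is back upright in its stand, the other things look unmoved, and I handed the job in at about 24 s.

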